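# Set up a bearing on the bench block for driving in

## Robot

A 6-joint arm with a two-finger parallel gripper is mounted at the origin on the work surface. World frame = base frame: x ahead of the robot, y to its left, z up, the work surface at z = 0. Lengths are in m, angles in rad, forces in N, time in s.
With the tool pointing down it reaches from about 0.25 to 0.725 m from the base axis. Payload 4 kg.
Tool frame: the origin (TCP) lies at the very end of the fingers, on their centre line; the grasp point (between the pads) lies 19 mm behind it; z points along the fingers, y is the line along which they close (so a half turn about z gives the same grasp; the last joint's range is limited). The gripper opens to 85 mm and grips with 20 to 120 N. Pads are 22 mm wide; open, the fingers measure 114 mm over their backs; the gripper's body (76 mm by 85 mm) begins 54 mm behind the grasp point. The pads swing forward as they close: fully open they stand 13 mm farther back than shut.
Start: joints at [-1.323, 0.241, 0.005, 1.335, 0, 1.571], TCP at [0.123, -0.485, 0.231] pointing down, gripper open.
Joint ranges: [-2.72, 2.72], [-1.05, 1.87], [-1.09, 1.28], [-1.99, 2.15], [-1.42, 1.44], [-3.14, 3.14]. Speed limits (rad/s): [2.79, 2.79, 3.14, 3.14, 3.14, 3.14].

## Interface

Orientations are given as a unit quaternion [x, y, z, w].
In Python, from workcell import telemetry, vision, workorder gives the robot as it stands.
- The arm moves only by the shell command python3 -m inch 'ROWS'. ROWS is JSON, a list of rows, each a list of 3 entries, a list of its own where there are three numbers: the turn, a rotation vector about the tool's x, y, z scaled (see below), then the shift along the tool's x, y, z scaled (see below), then the closure, from -1 (fully open) to 1 (shut). A call has 1 to 10 rows; each row shifts and turns the commanded pose from where the row before left it, along the tool's axes as they then stand; what a row does not reach is not made up. The controller multiplies each number of a shift by 0.3 m and each number of a turn by 360 degrees. A row lasts 1/12 s, in which the tool goes at most 41.7 mm and 7.16 degrees, less where a joint would pass 70% of its speed; a pose out of reach is approached as far as the arm can. A call with a number of a shift or a turn outside -1 to 1 is refused whole. A call with a gripper value outside its range is refused whole. The fingers move at their own pace and stop on an object; the grip force is fixed at half the most. Time passes only in rows, so rows that do not move let the fingers close. It gives the time, the measured TCP pose, the force, the opening and the grip force at its end, in the units of the state.
- telemetry.get_obs(): the state, without advancing time (a new reading comes with each control period).
- vision.camera(name): name is "scene" or "top" or "wrist"; returns a dict with "img" (480x640x3 uint8, red, green, blue), "fov_y" (degrees; the focal length in pixels is half the picture's height over the tangent of half this angle, whatever the lens; pixels are square), "cx", "cy" (the principal point, pixels), "D" ([k1, k2, p1, p2, k3] as OpenCV has them; the pictures are not rectified), "pose" (4x4, takes a point from camera to world coordinates). Camera axes: x right, y up, looking along -z (the intrinsics and any distortion apply to the point x, -y, -z); pixel columns grow to the right and rows downward; lengths in m; the calibration is good to about 2 mm. A picture is of the moment at which its call begins. There is no depth.
- workorder.job_done(): hands the job in; it is judged then, once.
The state is a dict: "clock": time; "joint_pos": joint angles; "joint_vel": joint speeds; "tau": joint torques, N m; "eef_pos": TCP position; "tool_rot": TCP orientation; "ft_force": force on the tool from outside, world axes, zero at the start; "ft_torque": the same for the moment, N m; "grip_width": finger opening in m; "grasp_force": force on a finger pad.
Only numpy, scipy, OpenCV 4.12 (cv2) and the standard library are available. Lean on these libraries where they do the work, as an engineer would, in place of code of your own. Each camera call takes 0.05 s, during which the arm holds its last target. There are 200 camera calls.

## Task

Build up the stack for driving the new bearing into its housing, from the bottom up: the black support ring on the steel bench block, centred over the block's hole; the green housing on the ring with its spigot inside; the new blue-sealed bearing in the housing's mouth; and last the blue driver, the one that fits this bearing, upright with its pilot in the bore. Seat each part flat and let go of it before fetching the next, setting it down rather than dropping it. Leave the rusty bearing and the red and yellow drivers where they are.

Things in the scene. Friction and masses are not known exactly. Their poses are not given: they have to be found in the camera images.
- bench_block: Fixed ground-steel block, 120 x 120 x 30 mm, lying flat on the bench, with a 25 mm round hole in the middle of its top. Origin: centre of its underside (the top is 30 mm higher); z up, x and y along its sides.
- support_ring: Loose black steel ring standing on the bench like a short tube: outer diameter 60, inner 46, height 30 mm, 0.28 kg. Origin: centre of its underside; z up along its axis.
- housing: Loose housing, 0.2-0.5 kg: spigot dia. 40 (z 0-6 mm, it stands on this), green 80 mm square flange (z 6-14), round green boss dia. 62 (z 14-44), bare-metal top; grip the boss. Mouth on top: recess dia. 52, 5 deep; the tight seat below stops the bearing at z = 39. Origin: centre of the spigot's underside, z up. Seated, flange on ring, origin 24 mm above the ring's.
- new_bearing: Loose new ball bearing lying flat: bright steel races with a blue seal between them. Outer diameter 47, bore 20, height 18 mm, 0.14 kg. Origin: centre of its underside; z along its axis. Seated in the housing it stands 13 mm proud of the housing's top.
- rusty_bearing: Loose old ball bearing, brown with rust, its balls showing, no seal; 47 mm outer diameter, bore 20, height 18 mm, lying flat. Leave it. Origin: centre of its underside.
- driver_rack: Fixed dark wooden block 64 x 210 x 30 mm with three wells in a row along its y axis, 70 mm apart, 14 mm deep, each holding a driver upright. Origin: centre of its underside; z up.
- blue_driver: Loose bearing driver, 72 mm tall, 0.12 kg, upright in a well of the rack, disc on the rack's top. From below: blue pilot dia. 15, 7 long, tapered; blue disc dia. 45 (z 7-17 mm), which covers the outer race of the 47 mm bearing; metal handle dia. 23 (z 17-66), to grip; blue top. Origin: centre of the pilot's underside, z up. Seated in the bearing, origin 11 mm above the bearing's.
- red_driver: Loose bearing driver like the blue one but red, with a disc of 35 mm: too small for this bearing. In another well of the rack. Leave it. Origin: centre of its pilot's underside.
- yellow_driver: Loose bearing driver like the blue one but yellow, with a disc of 29 mm: too small for this bearing. In another well of the rack. Leave it. Origin: centre of its pilot's underside.
Not all that is in view belongs to the job. Several things have the shape of the new_bearing; the one meant has the colours described above.

How it is judged:
By the outcome, as a careful person would: the job done as asked, in the order asked, and still so for the second after the job is handed in, with the robot touching nothing.
It also fails if it takes over 120 s, if anything falls off the work surface, if the arm or the gripper's body presses on something with over 40 N, if the wrist force passes 120 N, or if a joint passes its speed limit or range.

## Working session

There is one attempt and no reset: what is moved stays moved. The work goes in short steps, Python scripts to look and compute and a shell command to move; the robot and the scene stay as the last step left them, time stands still between calls to the robot, and variables do not carry over. Pictures are saved under pics/ and viewed, at most 14 in all, crops included, and the job is handed in when it is done.

```bash
ls; mkdir -p pics; python3 - <<'E'
from workcell import telemetry, vision
import cv2,json
for n in ("top","scene"):
    c=vision.camera(n); cv2.imwrite(f"pics/{n}0.png",c["img"][:,:,::-1]); print(n,c["fov_y"],c["cx"],c["cy"],c["D"],c["pose"])
print(telemetry.get_obs())
E
```

```text
pics
top 43.77773394318503 324.04526411380647 241.3299100389549 [-0.08991357  0.          0.          0.          0.        ] [[ 0.0267219   0.99195871 -0.1237088   0.38563211]
 [-0.99964232  0.02638298 -0.00437734 -0.03372311]
 [-0.00107833  0.12378152  0.99230891  1.05577056]
 [ 0.          0.          0.          1.        ]]
scene 55.86355950616875 321.7955660267045 239.0282822084715 [-0.10946575  0.          0.          0.          0.        ] [[ 0.71194192 -0.55513877  0.43006934  0.84345572]
 [ 0.70202728  0.57765476 -0.4165005  -0.38522674]
 [-0.01721603  0.59844458  0.80097921  0.6791239 ]
 [ 0.          0.          0.          1.        ]]
{'clock': 0.1, 'joint_pos': array([-1.32296543e+00,  2.41308970e-01,  3.87222465e-03,  1.33521872e+00,
        3.53396570e-06,  1.57086504e+00]), 'joint_vel': array([ 0.0011899 , -0.00171432,  0.00456228, -0.00024456, -0.0013307 ,
       -0.00074914]), 'tau': array([ 1.03736427e-04, -3.73136723e+01,  2.53010595e+01,  1.08657047e-02,
       -1.00707528e-06, -6.23759902e-06]), 'eef_pos': array([ 0.12251292, -0.48417391,  0.23052138]), 'tool_rot': array([ 9.92336117e-01,  1.23564426e-01, -1.13171604e-04, -9.22655357e-04]), 'ft_force': array([-0.47792612, -0.12886189, -0.10419609]), 'ft_torque': array([-0.02713487, -0.02713735,  0.02319863]), 'grasp_force': 0.0, 'grip_width': 0.08532857498860161}
```

View pics/top0.png

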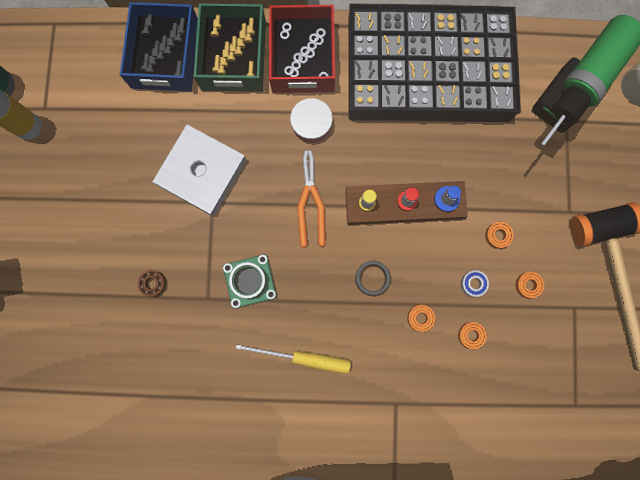

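View pics/scene0.png

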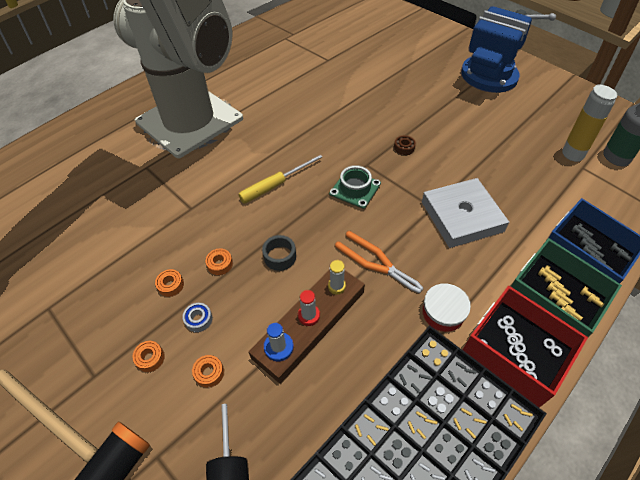

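Candidates for the bearing in top0: blue/white ring (475,284), orange ones (500,235), (531,285), (422,318), (473,335), and a brown rusty one (152,283). Only (475,284) has bright races with a blue seal. The blue driver is at (448,198), the ring at (373,278), the housing at (249,280), and the block hole at (199,169). I'll confirm these in an enlarged crop.

```bash
cat > h.py <<'E'
import numpy as np, cv2
from workcell import telemetry, vision
from scipy.spatial.transform import Rotation as R
def K(c):
    f=240/np.tan(np.radians(c["fov_y"]/2)); return np.array([[f,0,c["cx"]],[0,f,c["cy"]],[0,0,1.]])
def ray(c,uv,z):
    """world points on plane z under pixels uv"""
    p=cv2.undistortPoints(np.array(uv,float).reshape(-1,1,2),K(c),np.array(c["D"])).reshape(-1,2)
    P=np.array(c["pose"]); d=np.c_[p[:,0],-p[:,1],-np.ones(len(p))]@P[:3,:3].T
    o=P[:3,3]; return o+d*((z-o[2])/d[:,2])[:,None]
def proj(c,X):
    P=np.array(c["pose"]); q=(np.array(X,float).reshape(-1,3)-P[:3,3])@P[:3,:3]; q=q*[1,-1,-1]
    return cv2.projectPoints(q,np.zeros(3),np.zeros(3),K(c),np.array(c["D"]))[0].reshape(-1,2)
def snap(n,f):
    c=vision.camera(n); cv2.imwrite(f"pics/{f}.png",c["img"][:,:,::-1]); return c
def rows(target,yaw=None):
    """tool-frame shift in units(0.3 m) to a world TCP target; turn about tool z to bring tool y to yaw (rad, mod pi)"""
    o=telemetry.get_obs(); r=R.from_quat(o["tool_rot"]); s=r.inv().apply(np.array(target)-o["eef_pos"])
    print("tcp",o["eef_pos"].round(4),"t",round(o["clock"],2),"shift m",s.round(4),"units",(s/0.3).round(4))
    y=r.as_matrix()[:,1]; a=np.arctan2(y[1],y[0]); print("y-yaw deg",np.degrees(a).round(2),"q6",o["joint_pos"][5].round(3))
    if yaw is not None:
        d=(a-yaw+np.pi/2)%np.pi-np.pi/2   # tool z is down: + about tool z lowers yaw
        print("turn z deg",np.degrees(d).round(2),"units",(d/2/np.pi).round(4))
    e=r.as_matrix()[:,2]; print("tool z",e.round(4))
E
python3 - <<'E'
from h import *
c=vision.camera("top"); im=c["img"][:,:,::-1]
def cr(u,v): return cv2.resize(im[v-33:v+33,u-44:u+44],(400,300),interpolation=cv2.INTER_CUBIC)
cv2.imwrite("pics/crop1.png",np.vstack([np.hstack([cr(475,284),cr(373,278)]),np.hstack([cr(249,280),cr(199,169)])]))
for n,uv,z in (("bearing",(475,283.5),.018),("ring",(373,278),.03),("hous",(248.5,280),.044),("hole",(199,169),.03),("driver top",(453.5,191),.030-.007+.072),("red",(412,191),.088)):
    print(n,ray(c,uv,z).round(4))
c=vision.camera("wrist"); print(c["fov_y"],c["cx"],c["cy"],c["D"],c["pose"])
E
```

```text
bearing [[ 0.4478 -0.2946  0.018 ]]
ring [[ 0.4523 -0.115   0.03  ]]
hous [[0.4423 0.0971 0.044 ]]
hole [[0.6364 0.1951 0.03  ]]
driver top [[ 0.5945 -0.2402  0.095 ]]
red [[ 0.594  -0.1726  0.088 ]]
59.46196167699091 323.9482313984871 243.74788234188856 [0.00991852 0.         0.         0.         0.        ] [[ 0.24514172  0.92335587  0.29549868  0.19839061]
 [-0.96948401  0.23426437  0.07225615 -0.4649926 ]
 [-0.00250667 -0.30419425  0.95260673  0.37385341]
 [ 0.          0.          0.          1.        ]]
```

View pics/crop1.png

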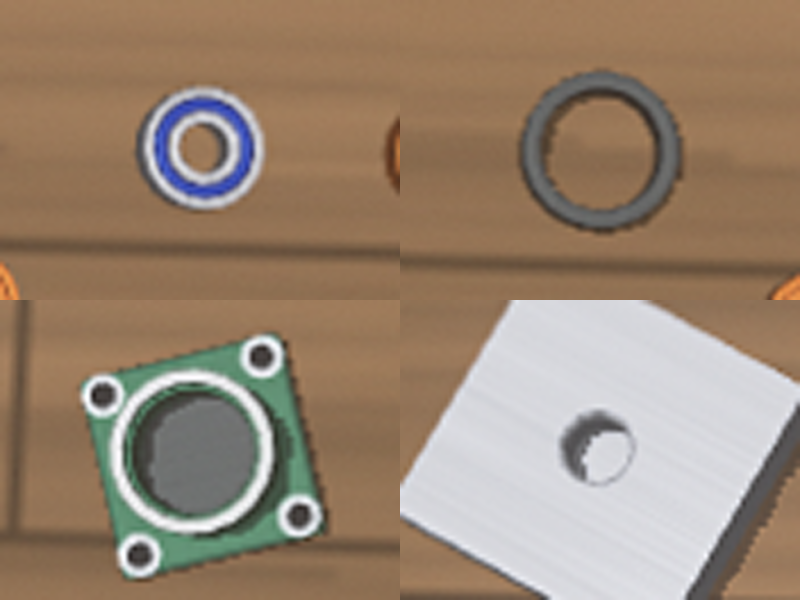

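The crop confirms the blue-sealed bearing with bright races at (475.4,283.6) in top0. Ring centre is (373.4,278.2), housing mouth (247.2,280.4), and block hole (198.6,168.6).

```bash
python3 - <<'E'
from h import *
c=vision.camera("top")
for n,uv,z in (("bearing",(475.4,283.6),.018),("ring",(373.4,278.2),.03),("hous",(247.2,280.4),.044),("hole",(198.6,168.6),.03)): print(n,ray(c,uv,z).round(4))
rows([.452,-.115,.20],0.0); rows([.452,-.115,.20],np.pi/2)
E
```

```text
bearing [[ 0.4477 -0.2953  0.018 ]]
ring [[ 0.4519 -0.1157  0.03  ]]
hous [[0.4415 0.0993 0.044 ]]
hole [[0.6371 0.1959 0.03  ]]
tcp [ 0.1226 -0.4845  0.2309] t 0.25 shift m [ 0.41   -0.2774  0.0312] units [ 1.3666 -0.9245  0.1038]
y-yaw deg -75.8 q6 1.571
turn z deg -75.8 units -0.2106
tool z [-2.e-04  9.e-04 -1.e+00]
tcp [ 0.1226 -0.4845  0.2309] t 0.25 shift m [ 0.41   -0.2774  0.0312] units [ 1.3666 -0.9245  0.1038]
y-yaw deg -75.8 q6 1.571
turn z deg 14.2 units 0.0394
tool z [-2.e-04  9.e-04 -1.e+00]
```

```bash
python3 -m inch '[[[0,0,0],[0.085,-0.058,0.0065],-1],[[0,0,0],[0.085,-0.058,0.0065],-1],[[0,0,0],[0.085,-0.058,0.0065],-1],[[0,0,0],[0.085,-0.058,0.0065],-1],[[0,0,0],[0.085,-0.058,0.0065],-1],[[0,0,0],[0.085,-0.058,0.0065],-1],[[0,0,0],[0.085,-0.058,0.0065],-1],[[0,0,0],[0.085,-0.058,0.0065],-1]]' && python3 -m inch '[[[0,0,0],[0.085,-0.058,0.0065],-1],[[0,0,0],[0.085,-0.058,0.0065],-1],[[0,0,0],[0.085,-0.058,0.0065],-1],[[0,0,0],[0.085,-0.058,0.0065],-1],[[0,0,0],[0.085,-0.058,0.0065],-1],[[0,0,0],[0.085,-0.058,0.0065],-1],[[0,0,0],[0.085,-0.058,0.0065],-1],[[0,0,0],[0.085,-0.058,0.0065],-1],[[0,0,0.0195],[0,0,0],-1],[[0,0,0.0195],[0,0,0],-1]]'
python3 -m inch '[[[0,0,0],[0,0,0],-1],[[0,0,0],[0,0,0],-1]]'
python3 - <<'E'
from h import *
rows([.452,-.115,.20],np.pi/2)
c=snap("wrist","w1"); print(proj(c,[telemetry.get_obs()["eef_pos"],[.452,-.1157,.03]]))
E
```

```text
clock: 0.92
eef_pos: [0.2869, -0.2985, 0.2157]
tool_rot: [0.992, 0.123, 0.0, 0.0]
ft_force: [1.4, -0.7, -0.4]
grip_width: 0.0854
grasp_force: 0.0
clock: 1.75
eef_pos: [0.4508, -0.1131, 0.1997]
tool_rot: [1.0, 0.0, -0.0, -0.0]
ft_force: [-0.6, -0.3, -0.0]
grip_width: 0.0852
grasp_force: 0.0
clock: 1.92
eef_pos: [0.4498, -0.1146, 0.1999]
tool_rot: [1.0, 0.003, -0.0, -0.0]
ft_force: [-0.4, 0.7, -0.1]
grip_width: 0.0853
grasp_force: 0.0
tcp [ 0.4498 -0.1146  0.1999] t 1.92 shift m [ 0.0022  0.0004 -0.0001] units [ 0.0074  0.0014 -0.0002]
y-yaw deg -89.65 q6 2.886
turn z deg 0.35 units 0.001
tool z [-4.e-04  1.e-04 -1.e+00]
[[325.96018038 325.07351545]
 [326.29991428 213.67572399]]
```

View pics/w1.png

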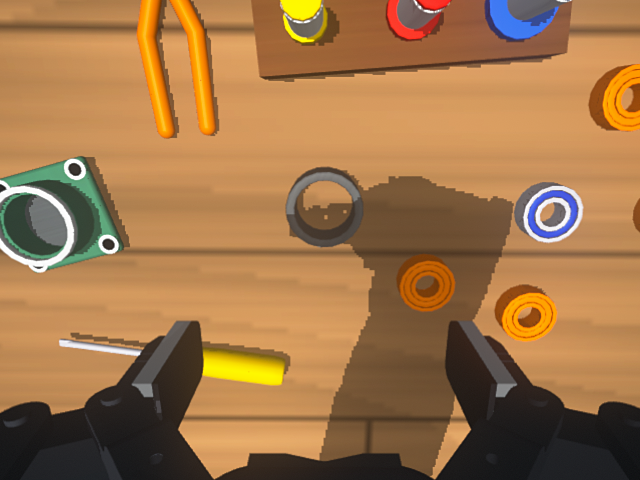

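The wrist view shows the ring at about (325,208), midway between the fingers, with the bearing at (550,213) and the housing on the left. I'll turn 90° so the fingers close along x, which is across the rack and keeps joint 6 in range everywhere.

```bash
python3 -m inch '[[[0,0,-0.0192],[0,0,0],-1],[[0,0,-0.0192],[0,0,0],-1],[[0,0,-0.0192],[0,0,0],-1],[[0,0,-0.0192],[0,0,0],-1],[[0,0,-0.0192],[0,0,0],-1],[[0,0,-0.0192],[0,0,0],-1],[[0,0,-0.0192],[0,0,0],-1],[[0,0,-0.0192],[0,0,0],-1],[[0,0,-0.0192],[0,0,0],-1],[[0,0,-0.0192],[0,0,0],-1]]' && python3 -m inch '[[[0,0,-0.0192],[0,0,0],-1],[[0,0,-0.0192],[0,0,0],-1],[[0,0,-0.0186],[0,0,0],-1],[[0,0,0],[0,0,0],-1],[[0,0,0],[0,0,0],-1]]'
cat >> h.py <<'E'
def over(c,items,f,box=None,s=1):
    """overlay circles (x,y,z,r) on a crop (u0,v0,u1,v1) enlarged s times"""
    im=c["img"][:,:,::-1]; b=box or (0,0,640,480); im=cv2.resize(im[b[1]:b[3],b[0]:b[2]],None,fx=s,fy=s,interpolation=cv2.INTER_CUBIC)
    t=np.linspace(0,2*np.pi,73)
    for (x,y,z,r),col in zip(items,[(255,255,0),(0,255,255),(255,0,255),(0,255,0)]*3):
        q=(proj(c,np.c_[x+r*np.cos(t),y+r*np.sin(t),0*t+z])-b[:2]+.5)*s
        cv2.polylines(im,[q.round().astype(int)],True,col,1)
    cv2.imwrite(f"pics/{f}.png",im)
E
python3 - <<'E'
from h import *
rows([.452,-.115,.20],0)
c=vision.camera("wrist"); p=proj(c,[[.452,-.1157,.03]])[0].astype(int); print(p)
over(c,[(.452,-.1157,.03,.03)],"w2",(p[0]-66,p[1]-60,p[0]+66,p[1]+60),5)
E
```

```text
clock: 2.8
eef_pos: [0.4496, -0.1153, 0.2002]
tool_rot: [0.821, 0.571, 0.0, 0.0]
ft_force: [0.5, 0.5, -0.8]
grip_width: 0.0857
grasp_force: 0.0
clock: 3.22
eef_pos: [0.4497, -0.1152, 0.2002]
tool_rot: [0.709, 0.705, 0.0, 0.0]
ft_force: [-0.3, -0.1, -0.5]
grip_width: 0.0851
grasp_force: 0.0
tcp [ 0.4497 -0.1152  0.2002] t 3.22 shift m [0.0002 0.0023 0.0002] units [0.0006 0.0077 0.0007]
y-yaw deg -0.35 q6 1.326
turn z deg -0.35 units -0.001
tool z [ 2.e-04 -0.e+00 -1.e+00]
[326 217]
```

View pics/w2.png

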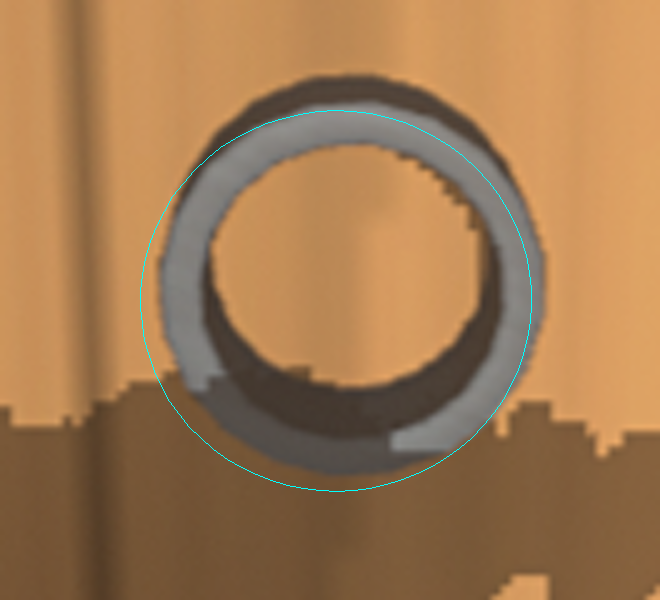

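The ring's top centre is at crop (353,287) against the overlay at (336,300), so the wrist places the ring at about (0.4547,-0.1138). Descending to grasp.

```bash
python3 -m inch '[[[0,0,0],[0.0047,0.0167,0.05],-1],[[0,0,0],[0,0,0.09],-1],[[0,0,0],[0,0,0.09],-1],[[0,0,0],[0,0,0.09],-1],[[0,0,0],[0,0,0.09],-1],[[0,0,0],[0,0,0.09],-1],[[0,0,0],[0,0,0.09],-1],[[0,0,0],[0,0,0.05],-1],[[0,0,0],[0,0,0.007],-1],[[0,0,0],[0,0,0],-1]]' && python3 -m inch '[[[0,0,0],[0,0,0],1],[[0,0,0],[0,0,0],1],[[0,0,0],[0,0,0],1],[[0,0,0],[0,0,0],1],[[0,0,0],[0,0,0],1],[[0,0,0],[0,0,0],1],[[0,0,0],[0,0,0],1],[[0,0,0],[0,0,0],1]]'
```

```text
clock: 4.1
eef_pos: [0.4539, -0.1132, 0.0052]
tool_rot: [0.709, 0.705, -0.001, -0.001]
ft_force: [0.1, -0.2, 0.5]
grip_width: 0.0854
grasp_force: 0.0
clock: 4.77
eef_pos: [0.456, -0.1138, 0.0081]
tool_rot: [0.709, 0.706, 0.001, 0.001]
ft_force: [-1.7, -0.1, 5.9]
grip_width: 0.0577
grasp_force: 63.5
```

```bash
python3 -m inch '[[[0,0,0],[0,0,-0.03],1],[[0,0,0],[0,0,-0.06],1],[[0,0,0],[0,0,-0.09],1],[[0,0,0],[0,0,-0.09],1],[[0,0,0],[0,0,-0.09],1],[[0,0,0],[0,0,-0.09],1],[[0,0,0],[0,0,-0.09],1],[[0,0,0],[0,0,0],1],[[0,0,0],[0,0,0],1]]'
python3 - <<'E'
from h import *
rows([.632,.15,.20],0)
o=telemetry.get_obs(); x,y,z=o["eef_pos"]
c=vision.camera("wrist"); print(proj(c,[x,y,z+.02]))
over(c,[(x,y,z-.006+.03,.03),(x,y,z-.006,.03)],"w3")
E
```

```text
clock: 5.52
eef_pos: [0.4563, -0.1137, 0.1703]
tool_rot: [0.708, 0.706, 0.001, 0.002]
ft_force: [-0.3, 0.7, -2.9]
grip_width: 0.0572
grasp_force: 65.4
tcp [ 0.4563 -0.1137  0.1703] t 5.52 shift m [ 0.2643  0.1749 -0.0291] units [ 0.8809  0.5831 -0.0969]
y-yaw deg -0.21 q6 1.33
turn z deg -0.21 units -0.0006
tool z [ 0.0052 -0.0012 -1.    ]
[[323.36863165 354.553839  ]]
```

View pics/w3.png

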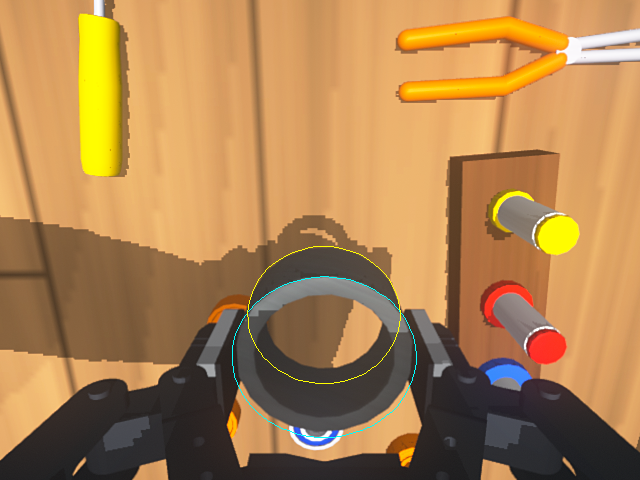

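The ring is held, centred between the fingers at image (324,355), with its top roughly on the predicted outline. Next I'll hover short of the block with the hole in view.

```bash
python3 -m inch '[[[0,0,0],[0.0866,0.0673,-0.0036],1],[[0,0,0],[0.0866,0.0673,-0.0036],1],[[0,0,0],[0.0866,0.0673,-0.0036],1],[[0,0,0],[0.0866,0.0673,-0.0036],1],[[0,0,0],[0.0866,0.0673,-0.0036],1],[[0,0,0],[0.0866,0.0673,-0.0036],1],[[0,0,0],[0.0866,0.0673,-0.0036],1],[[0,0,0],[0.0866,0.0673,-0.0036],1],[[0,0,0],[0.0866,0.0673,-0.0036],1],[[0,0,0],[0,0,0],1]]' && python3 -m inch '[[[0,0,0],[0,0,0],1],[[0,0,0],[0,0,0],1]]'
python3 - <<'E'
from h import *
rows([.638,.1965,.06],0)
c=vision.camera("wrist"); p=proj(c,[[.638,.1965,.03]])[0].astype(int); print(p)
over(c,[(.638,.1965,.03,.0125)],"w4",(p[0]-100,max(p[1]-75,0),p[0]+100,p[1]+75),4)
E
```

```text
clock: 6.4
eef_pos: [0.6391, 0.1251, 0.1737]
tool_rot: [0.706, 0.708, -0.0, -0.002]
ft_force: [1.4, -0.0, -3.1]
grip_width: 0.0576
grasp_force: 65.6
clock: 6.57
eef_pos: [0.6359, 0.1196, 0.1751]
tool_rot: [0.708, 0.706, -0.002, -0.001]
ft_force: [0.1, 0.0, -3.2]
grip_width: 0.0576
grasp_force: 65.6
tcp [0.6359 0.1196 0.1751] t 6.57 shift m [0.0771 0.0025 0.115 ] units [0.257  0.0082 0.3832]
y-yaw deg -0.18 q6 1.76
turn z deg -0.18 units -0.0005
tool z [-0.005  -0.0013 -1.    ]
[327 111]
```

View pics/w4.png

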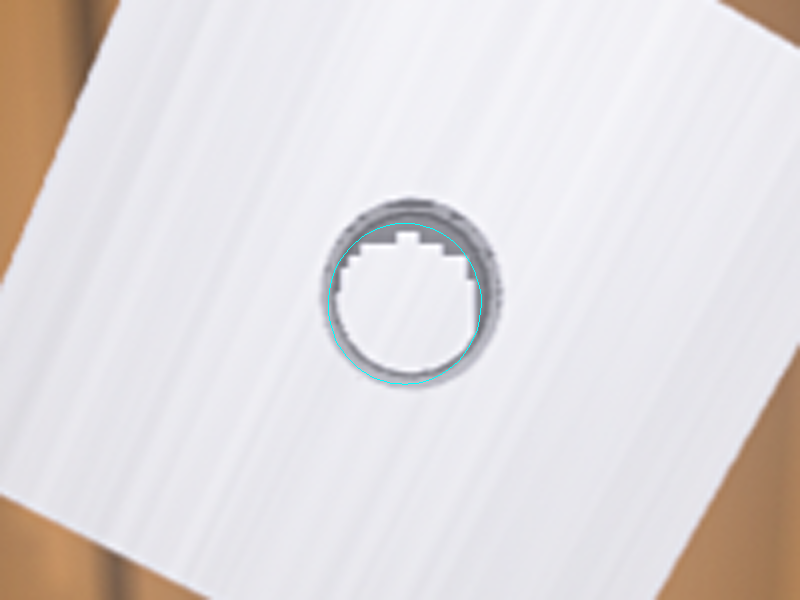

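The hole rim's centre is at crop (412,293) against the overlay at (405,303), so the hole is at about (0.6391,0.1980).

```bash
python3 -m inch '[[[0,0,0],[0.087,0.0107,0],1],[[0,0,0],[0.087,0,0],1],[[0,0,0],[0.087,0,0],1],[[0,0,0],[0,0,0.09],1],[[0,0,0],[0,0,0.09],1],[[0,0,0],[0,0,0.09],1],[[0,0,0],[0,0,0.07],1],[[0,0,0],[0,0,0.03],1],[[0,0,0],[0,0,0],1],[[0,0,0],[0,0,0],1]]'; python3 -c "
from h import *
rows([.6391,.198,.0381],0)"
```

```text
clock: 7.45
eef_pos: [0.6408, 0.1972, 0.0671]
tool_rot: [0.709, 0.705, -0.0, -0.0]
ft_force: [0.1, -0.5, -3.2]
grip_width: 0.0576
grasp_force: 65.6
tcp [0.6408 0.1972 0.0671] t 7.45 shift m [ 0.0008 -0.0017  0.029 ] units [ 0.0027 -0.0056  0.0968]
y-yaw deg -0.27 q6 1.874
turn z deg -0.27 units -0.0007
tool z [-4.e-04 -2.e-04 -1.e+00]
```

```bash
python3 -m inch '[[[0,0,0],[0.0027,-0.0055,0.03],1],[[0,0,0],[0,0,0.03],1],[[0,0,0],[0,0,0.01],1],[[0,0,0],[0,0,0],1],[[0,0,0],[0,0,0],1]]'; python3 -m inch '[[[0,0,0],[0,0,0.007],1],[[0,0,0],[0,0,0.007],1],[[0,0,0],[0,0,0],1]]';python3 -m inch '[[[0,0,0],[0,0,0.007],1],[[0,0,0],[0,0,0],1]]'
```

```text
clock: 7.87
eef_pos: [0.6391, 0.1989, 0.0456]
tool_rot: [0.708, 0.706, -0.0, -0.0]
ft_force: [-0.2, -0.3, -2.8]
grip_width: 0.0573
grasp_force: 65.6
clock: 8.12
eef_pos: [0.6392, 0.1989, 0.0412]
tool_rot: [0.708, 0.706, -0.0, -0.0]
ft_force: [0.3, 0.5, -2.8]
grip_width: 0.0574
grasp_force: 65.6
clock: 8.28
eef_pos: [0.6391, 0.1989, 0.039]
tool_rot: [0.708, 0.706, -0.0, -0.0]
ft_force: [-1.1, -1.4, -3.1]
grip_width: 0.0572
grasp_force: 65.6
```

```bash
for i in 1; do python3 -m inch '[[[0,0,0],[-0.002,0,0.004],1],[[0,0,0],[0,0,0],1]]'; python3 -m inch '[[[0,0,0],[0,0,0.004],1],[[0,0,0],[0,0,0],1]]'; python3 -m inch '[[[0,0,0],[0,0,0.004],1],[[0,0,0],[0,0,0],1]]'; done | grep -E "eef|ft_"
```

```text
eef_pos: [0.6394, 0.1984, 0.0383]
ft_force: [0.5, 0.2, -2.1]
eef_pos: [0.6394, 0.1983, 0.0382]
ft_force: [-2.6, -0.3, 3.7]
eef_pos: [0.6394, 0.1983, 0.0382]
ft_force: [-4.9, -1.6, 9.1]
```

Contact at TCP z=0.0382, as predicted. Releasing, then going up to look.

```bash
python3 -m inch '[[[0,0,0],[0,0,-0.004],0],[[0,0,0],[0,0,0],-1],[[0,0,0],[0,0,0],-1],[[0,0,0],[0,0,0],-1],[[0,0,0],[0,0,0],-1],[[0,0,0],[0,0,-0.03],-1],[[0,0,0],[0,0,-0.08],-1],[[0,0,0],[0,0,-0.1],-1],[[0,0,0],[0,0,-0.1],-1],[[0,0,0],[0,0,-0.1],-1]]' && python3 -m inch '[[[0,0,0],[-0.05,0,-0.1],-1],[[0,0,0],[-0.1,0,-0.03],-1],[[0,0,0],[-0.08,0,0],-1],[[0,0,0],[0,0,0],-1],[[0,0,0],[0,0,0],-1]]'
python3 - <<'E'
from h import *
rows([.4415,.08,.2],0)
c=vision.camera("wrist"); p=proj(c,[[.6391,.198,.06]])[0].astype(int); print(p)
u,v=max(p[0]-80,0),max(p[1]-60,0)
over(c,[(.6391,.198,.06,.03),(.6391,.198,.03,.0125)],"w5",(u,v,u+160,v+120),5)
E
```

```text
clock: 9.62
eef_pos: [0.6391, 0.1983, 0.1617]
tool_rot: [0.708, 0.706, -0.0, 0.0]
ft_force: [0.6, -0.2, 0.5]
grip_width: 0.0852
grasp_force: 0.0
clock: 10.03
eef_pos: [0.6393, 0.128, 0.2001]
tool_rot: [0.709, 0.705, 0.001, 0.0]
ft_force: [-0.5, 0.1, -0.2]
grip_width: 0.0854
grasp_force: 0.0
tcp [0.6393 0.128  0.2001] t 10.03 shift m [-4.920e-02 -1.975e-01 -1.000e-04] units [-1.640e-01 -6.584e-01 -5.000e-04]
y-yaw deg -0.34 q6 1.774
turn z deg -0.34 units -0.0009
tool z [ 1.2e-03  5.0e-04 -1.0e+00]
[322 123]
```

View pics/w5.png

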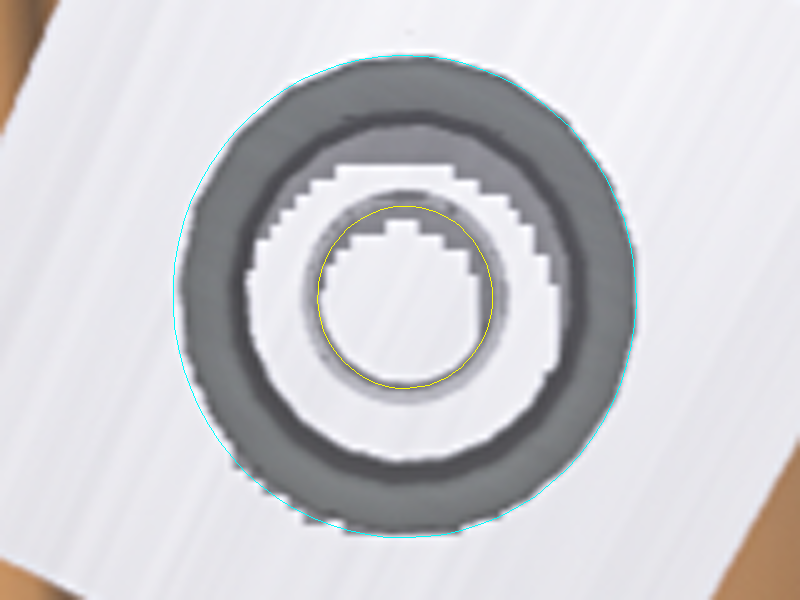

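The ring sits flat and concentric with the hole: ring centre (408,295), hole centre (406,296) in the crop. Next, the housing.

```bash
python3 -m inch '[[[0,0,0],[-0.0113,-0.0814,0],-1],[[0,0,0],[-0.0113,-0.0814,0],-1],[[0,0,0],[-0.0113,-0.0814,0],-1],[[0,0,0],[-0.0113,-0.0814,0],-1],[[0,0,0],[-0.0113,-0.0814,0],-1],[[0,0,0],[-0.0113,-0.0814,0],-1],[[0,0,0],[-0.0113,-0.0814,0],-1],[[0,0,0],[-0.0113,-0.0814,0],-1],[[0,0,0],[0,0,0],-1],[[0,0,0],[0,0,0],-1]]'
python3 - <<'E'
from h import *
rows([.444,.101,.2],0)
c=vision.camera("wrist"); p=proj(c,[[.444,.101,.044]])[0].astype(int); print(p)
u,v=max(p[0]-88,0),max(p[1]-66,0)
over(c,[(.444,.101,.044,.031),(.444,.101,.044,.026)],"w6",(u,v,u+160,v+120),5)
E
```

```text
clock: 10.92
eef_pos: [0.4426, 0.1037, 0.1992]
tool_rot: [0.708, 0.707, 0.0, -0.0]
ft_force: [0.3, 0.2, 0.3]
grip_width: 0.0853
grasp_force: 0.0
tcp [0.4426 0.1037 0.1992] t 10.92 shift m [-0.0027  0.0014 -0.0008] units [-0.009   0.0048 -0.0027]
y-yaw deg -0.09 q6 1.802
turn z deg -0.09 units -0.0003
tool z [-1.e-04  3.e-04 -1.e+00]
[325 225]
```

View pics/w6.png

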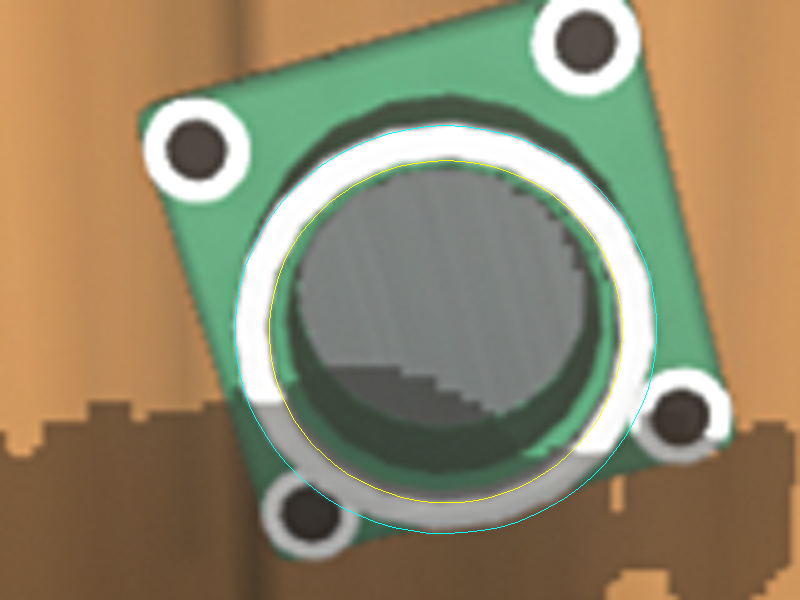

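The overlay fits the housing top almost exactly, with its centre at (445,327) in the crop. The housing is at about (0.444,0.1012).

```bash
python3 -m inch '[[[0,0,0],[-0.0083,0.0047,0.05],-1],[[0,0,0],[0,0,0.09],-1],[[0,0,0],[0,0,0.09],-1],[[0,0,0],[0,0,0.09],-1],[[0,0,0],[0,0,0.09],-1],[[0,0,0],[0,0,0.09],-1],[[0,0,0],[0,0,0.06],-1],[[0,0,0],[0,0,0.03],-1],[[0,0,0],[0,0,0],-1],[[0,0,0],[0,0,0],-1]]' && python3 -m inch '[[[0,0,0],[0,0,0],1],[[0,0,0],[0,0,0],1],[[0,0,0],[0,0,0],1],[[0,0,0],[0,0,0],1],[[0,0,0],[0,0,0],1],[[0,0,0],[0,0,0],1],[[0,0,0],[0,0,0],1],[[0,0,0],[0,0,0],1]]'
```

```text
clock: 11.8
eef_pos: [0.4457, 0.1007, 0.022]
tool_rot: [0.708, 0.706, -0.0, -0.0]
ft_force: [0.7, 0.4, 1.2]
grip_width: 0.0853
grasp_force: 0.0
clock: 12.47
eef_pos: [0.4461, 0.1007, 0.0237]
tool_rot: [0.708, 0.706, 0.001, 0.001]
ft_force: [-0.8, 0.0, 5.5]
grip_width: 0.0593
grasp_force: 65.5
```

```bash
python3 -m inch '[[[0,0,0],[0,0,-0.03],1],[[0,0,0],[0,0,-0.07],1],[[0,0,0],[0,0,-0.1],1],[[0,0,0],[0,0,-0.1],1],[[0,0,0],[0,0,-0.1],1],[[0,0,0],[0,0,-0.05],1],[[0,0,0],[0,0,0],1]]' && python3 -m inch '[[[0,0,0],[0.0406,0.0805,0],1],[[0,0,0],[0.0406,0.0805,0],1],[[0,0,0],[0.0406,0.0805,0],1],[[0,0,0],[0.0406,0.0805,0],1],[[0,0,0],[0.0406,0.0805,0],1],[[0,0,0],[0.0406,0.0805,0],1],[[0,0,0],[0.0406,0.0805,0],1],[[0,0,0],[0.0406,0.0805,0],1],[[0,0,0],[0,0,0],1],[[0,0,0],[0,0,0],1]]'
python3 - <<'E'
from h import *
rows([.6394,.1982,.1],0)
o=telemetry.get_obs(); x,y,z=o["eef_pos"]
c=vision.camera("wrist")
over(c,[(x,y,z-.0237+.044,.031),(x,y,z-.0237+.044,.026)],"w7",(160,200,480,440),2.5)
E
```

```text
clock: 13.05
eef_pos: [0.4478, 0.101, 0.1617]
tool_rot: [0.708, 0.706, 0.004, 0.002]
ft_force: [0.9, 0.8, -3.1]
grip_width: 0.059
grasp_force: 65.6
clock: 13.88
eef_pos: [0.6381, 0.1973, 0.1538]
tool_rot: [0.708, 0.706, -0.002, -0.001]
ft_force: [-0.6, -0.2, -2.2]
grip_width: 0.0591
grasp_force: 65.8
tcp [0.6381 0.1973 0.1538] t 13.88 shift m [0.001  0.0015 0.0538] units [0.0033 0.0051 0.1793]
y-yaw deg -0.18 q6 1.874
turn z deg -0.18 units -0.0005
tool z [-0.0042 -0.0014 -1.    ]
```

View pics/w7.png

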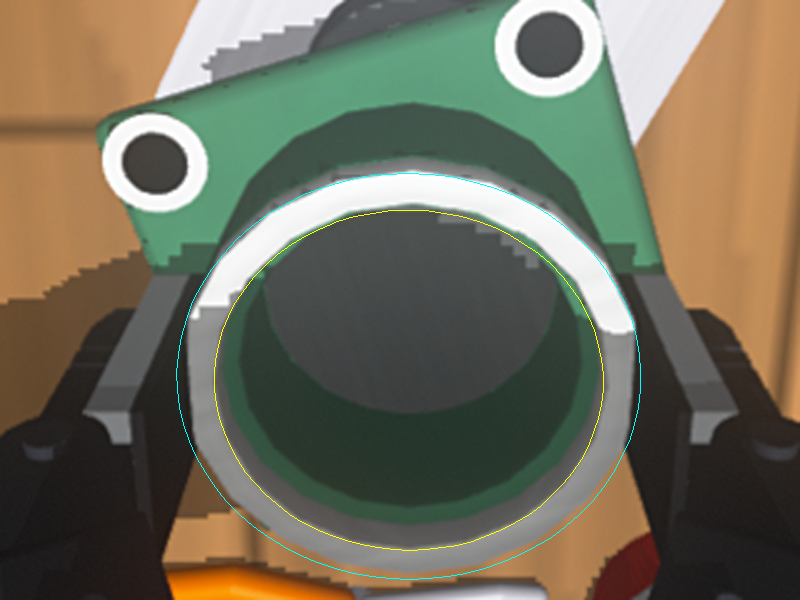

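The housing is held level and centred between the fingers. Lowering onto the ring.

```bash
python3 -m inch '[[[0,0,0],[0.0033,0.0051,0.05],1],[[0,0,0],[0,0,0.07],1],[[0,0,0],[0,0,0.06],1],[[0,0,0],[0,0,0.03],1],[[0,0,0],[0,0,0],1],[[0,0,0],[0,0,0],1],[[0,0,0],[0,0,0],1]]';python3 -c "
from h import *
rows([.6394,.1982,.0777],0)"
```

```text
clock: 14.52
eef_pos: [0.6406, 0.1982, 0.0956]
tool_rot: [0.708, 0.706, 0.001, 0.001]
ft_force: [0.3, -0.3, -1.7]
grip_width: 0.0589
grasp_force: 65.8
tcp [0.6406 0.1982 0.0956] t 14.52 shift m [ 0.     -0.0012  0.0179] units [ 0.     -0.004   0.0597]
y-yaw deg -0.21 q6 1.875
turn z deg -0.21 units -0.0006
tool z [ 2.1e-03  6.0e-04 -1.0e+00]
```

```bash
{ python3 -m inch '[[[0,0,0],[0,-0.004,0.02],1],[[0,0,0],[0,0,0.01],1],[[0,0,0],[0,0,0],1]]'; python3 -m inch '[[[0,0,0],[0,0,0.01],1],[[0,0,0],[0,0,0],1]]'; python3 -m inch '[[[0,0,0],[0,0,0.01],1],[[0,0,0],[0,0,0],1]]';python3 -m inch '[[[0,0,0],[0,0,0.004],1],[[0,0,0],[0,0,0],1]]'; } | grep -E "eef|ft_"
```

```text
eef_pos: [0.6385, 0.1981, 0.0847]
ft_force: [0.0, -0.3, -2.3]
eef_pos: [0.6386, 0.1981, 0.0815]
ft_force: [0.0, 0.1, -2.7]
eef_pos: [0.6386, 0.1981, 0.0784]
ft_force: [0.0, -0.5, -2.3]
eef_pos: [0.6389, 0.1982, 0.0779]
ft_force: [-0.9, -0.3, -2.1]
```

```bash
{ python3 -m inch '[[[0,0,0],[0,0,0.004],1],[[0,0,0],[0,0,0],1]]'; python3 -m inch '[[[0,0,0],[0,0,0.004],1],[[0,0,0],[0,0,0],1]]';python3 -m inch '[[[0,0,0],[0,0,0.004],1],[[0,0,0],[0,0,0],1]]'; } | grep -E "eef|ft_"
```

```text
eef_pos: [0.6391, 0.1982, 0.0778]
ft_force: [-2.3, -0.5, 3.6]
eef_pos: [0.6391, 0.1982, 0.0777]
ft_force: [-4.4, -1.2, 7.5]
eef_pos: [0.639, 0.1982, 0.0777]
ft_force: [-6.5, -1.1, 12.8]
```

Seated at exactly the predicted height. Releasing and checking.

```bash
python3 -m inch '[[[0,0,0],[0,0,-0.008],0],[[0,0,0],[0,0,0],-1],[[0,0,0],[0,0,0],-1],[[0,0,0],[0,0,0],-1],[[0,0,0],[0,0,0],-1],[[0,0,0],[0,0,-0.03],-1],[[0,0,0],[0,0,-0.08],-1],[[0,0,0],[0,0,-0.1],-1],[[0,0,0],[0,0,-0.1],-1],[[0,0,0],[0,0,-0.1],-1]]' && python3 -m inch '[[[0,0,0],[-0.05,0,-0.1],-1],[[0,0,0],[-0.1,0,-0.03],-1],[[0,0,0],[-0.08,0,0],-1],[[0,0,0],[0,0,0],-1],[[0,0,0],[0,0,0],-1]]'
python3 - <<'E'
from h import *
rows([.45,-.2936,.2],0)
c=vision.camera("wrist"); p=proj(c,[[.6391,.1982,.098]])[0].astype(int); print(p)
u,v=max(p[0]-100,0),max(p[1]-75,0)
over(c,[(.6391,.1982,.098,.031),(.6391,.1982,.098,.026)],"w8",(u,v,u+200,v+150),4)
E
```

```text
clock: 16.6
eef_pos: [0.6387, 0.1981, 0.2013]
tool_rot: [0.708, 0.706, -0.0, -0.0]
ft_force: [0.3, -0.2, -0.1]
grip_width: 0.0853
grasp_force: 0.0
clock: 17.02
eef_pos: [0.6389, 0.1278, 0.2396]
tool_rot: [0.709, 0.705, 0.001, 0.0]
ft_force: [0.4, 0.4, -0.6]
grip_width: 0.0854
grasp_force: 0.0
tcp [0.6389 0.1278 0.2396] t 17.02 shift m [-0.4225 -0.1864  0.0392] units [-1.4085 -0.6213  0.1307]
y-yaw deg -0.35 q6 1.774
turn z deg -0.35 units -0.001
tool z [ 1.1e-03  5.0e-04 -1.0e+00]
[323 122]
```

View pics/w8.png

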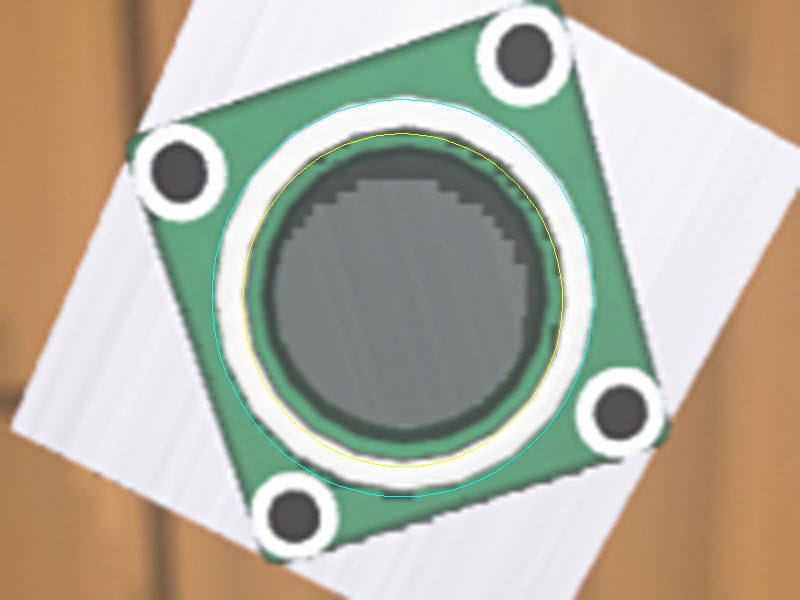

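The housing is seated square: boss top centre (404,293) in the crop, mouth at about (0.6391,0.1988). Next, the blue-sealed bearing.

```bash
python3 -m inch '[[[0,0,0],[-0.088,-0.039,0.008],-1],[[0,0,0],[-0.088,-0.039,0.008],-1],[[0,0,0],[-0.088,-0.039,0.008],-1],[[0,0,0],[-0.088,-0.039,0.008],-1],[[0,0,0],[-0.088,-0.039,0.008],-1],[[0,0,0],[-0.088,-0.039,0.008],-1],[[0,0,0],[-0.088,-0.039,0.008],-1],[[0,0,0],[-0.088,-0.039,0.008],-1]]' >/dev/null && python3 -m inch '[[[0,0,0],[-0.088,-0.039,0.008],-1],[[0,0,0],[-0.088,-0.039,0.008],-1],[[0,0,0],[-0.088,-0.039,0.008],-1],[[0,0,0],[-0.088,-0.039,0.008],-1],[[0,0,0],[-0.088,-0.039,0.008],-1],[[0,0,0],[-0.088,-0.039,0.008],-1],[[0,0,0],[-0.088,-0.039,0.008],-1],[[0,0,0],[-0.088,-0.039,0.008],-1],[[0,0,0],[0,0,0],-1],[[0,0,0],[0,0,0],-1]]'
python3 - <<'E'
from h import *
rows([.45,-.2936,.2],0)
c=vision.camera("wrist"); p=proj(c,[[.45,-.2936,.018]])[0].astype(int); print(p)
u,v=max(p[0]-66,0),max(p[1]-50,0)
over(c,[(.45,-.2936,.018,.0235),(.45,-.2936,.018,.01)],"w9",(u,v,u+132,v+100),6)
E
```

```text
clock: 18.57
eef_pos: [0.4497, -0.2928, 0.1996]
tool_rot: [0.709, 0.705, 0.0, -0.001]
ft_force: [-0.4, 0.0, -0.7]
grip_width: 0.0852
grasp_force: 0.0
tcp [ 0.4497 -0.2928  0.1996] t 18.57 shift m [-0.0008  0.0003 -0.0004] units [-0.0025  0.001  -0.0012]
y-yaw deg -0.29 q6 0.998
turn z deg -0.29 units -0.0008
tool z [-7.0e-04  1.2e-03 -1.0e+00]
[324 214]
```

View pics/w9.png

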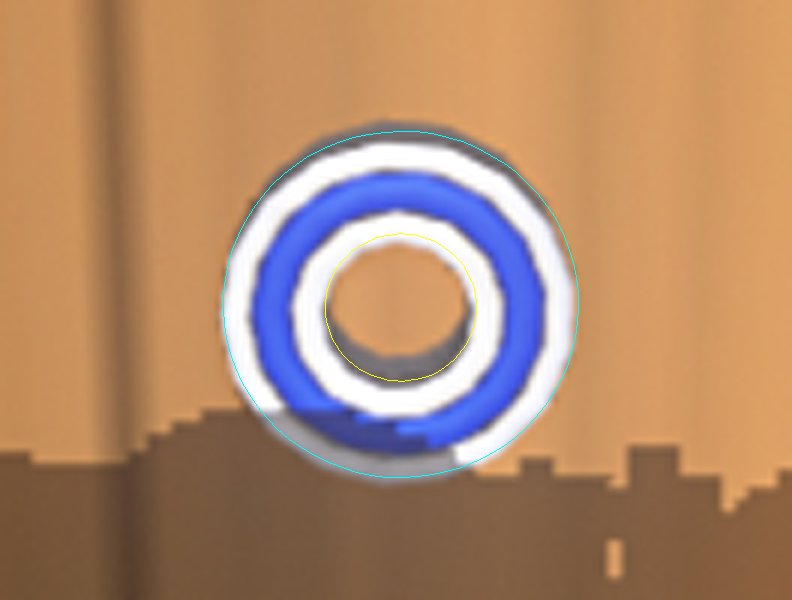

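This is the blue-sealed bearing with bright races: centre (399,309) in the crop, about (0.4497,-0.2943). Gripping it high so the fingertips clear the housing top later.

```bash
python3 -m inch '[[[0,0,0],[-0.005,0,0.05],-1],[[0,0,0],[0,0,0.09],-1],[[0,0,0],[0,0,0.09],-1],[[0,0,0],[0,0,0.09],-1],[[0,0,0],[0,0,0.09],-1],[[0,0,0],[0,0,0.09],-1],[[0,0,0],[0,0,0.09],-1],[[0,0,0],[0,0,0.054],-1],[[0,0,0],[0,0,0],-1],[[0,0,0],[0,0,0],-1]]' && python3 -m inch '[[[0,0,0],[0,0,0],1],[[0,0,0],[0,0,0],1],[[0,0,0],[0,0,0],1],[[0,0,0],[0,0,0],1],[[0,0,0],[0,0,0],1],[[0,0,0],[0,0,0],1],[[0,0,0],[0,0,0],1],[[0,0,0],[0,0,0],1],[[0,0,0],[0,0,0],1]]'
```

```text
clock: 19.45
eef_pos: [0.4501, -0.2923, 0.0064]
tool_rot: [0.707, 0.707, -0.0, -0.001]
ft_force: [1.1, -0.8, 0.3]
grip_width: 0.0859
grasp_force: 0.0
clock: 20.2
eef_pos: [0.451, -0.2947, 0.0094]
tool_rot: [0.708, 0.706, 0.001, 0.002]
ft_force: [-1.8, 0.9, 8.0]
grip_width: 0.0437
grasp_force: 59.7
```

```bash
python3 -m inch '[[[0,0,0],[0,0,-0.03],1],[[0,0,0],[0,0,-0.07],1],[[0,0,0],[0,0,-0.1],1],[[0,0,0],[0,0,-0.1],1],[[0,0,0],[0,0,-0.1],1],[[0,0,0],[0,0,-0.1],1],[[0,0,0],[0,0,-0.07],1],[[0,0,0],[0.06,0.02,0],1],[[0,0,0],[0.0913,0.0348,0],1]]' && python3 -m inch '[[[0,0,0],[0.0913,0.0348,0],1],[[0,0,0],[0.0913,0.0348,0],1],[[0,0,0],[0.0913,0.0348,0],1],[[0,0,0],[0.0913,0.0348,0],1],[[0,0,0],[0.0913,0.0348,0],1],[[0,0,0],[0.0913,0.0348,0],1],[[0,0,0],[0.0913,0.0348,0],1],[[0,0,0],[0.0913,0.0348,0],1],[[0,0,0],[0.0913,0.0348,0],1]]' && python3 -m inch '[[[0,0,0],[0.0913,0.0348,0],1],[[0,0,0],[0.0913,0.0348,0],1],[[0,0,0],[0.0913,0.0348,0],1],[[0,0,0],[0.0913,0.0348,0],1],[[0,0,0],[0.0913,0.0348,0],1],[[0,0,0],[0.07,0.03,0],1],[[0,0,0],[0.04,0.01,0],1],[[0,0,0],[0,0,0],1],[[0,0,0],[0,0,0],1],[[0,0,0],[0,0,0],1]]'
python3 - <<'E'
from h import *
rows([.6391,.1984,.115],0)
o=telemetry.get_obs(); x,y,z=o["eef_pos"]
c=vision.camera("wrist")
over(c,[(x,y+.0004,z-.0094+.018,.0235),(.6391,.1988,.098,.026)],"w10",(160,200,480,440),2.5)
E
```

```text
clock: 20.95
eef_pos: [0.4672, -0.251, 0.1812]
tool_rot: [0.71, 0.704, 0.0, 0.003]
ft_force: [0.1, 1.0, -0.7]
grip_width: 0.0433
grasp_force: 61.3
clock: 21.7
eef_pos: [0.5615, -0.0013, 0.1789]
tool_rot: [0.708, 0.706, 0.0, 0.0]
ft_force: [-0.2, 0.5, -1.0]
grip_width: 0.0437
grasp_force: 61.3
clock: 22.53
eef_pos: [0.6257, 0.1659, 0.1782]
tool_rot: [0.709, 0.706, -0.001, 0.0]
ft_force: [0.1, -1.4, -1.1]
grip_width: 0.0437
grasp_force: 61.3
tcp [0.6257 0.1659 0.1782] t 22.53 shift m [0.0326 0.0133 0.0631] units [0.1086 0.0445 0.2105]
y-yaw deg -0.26 q6 1.835
turn z deg -0.26 units -0.0007
tool z [-6.e-04 -8.e-04 -1.e+00]
```

View pics/w10.png

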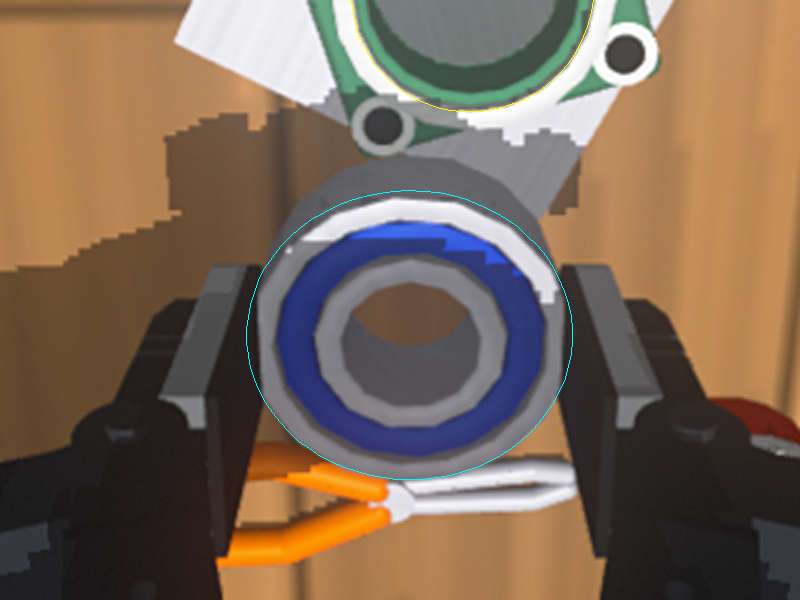

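The bearing is held level, centred at (410,337) on the prediction. Lowering it into the mouth.

```bash
python3 -m inch '[[[0,0,0],[0.06,0.025,0],1],[[0,0,0],[0.0486,0.0195,0],1],[[0,0,0],[0,0,0.07],1],[[0,0,0],[0,0,0.08],1],[[0,0,0],[0,0,0.05],1],[[0,0,0],[0,0,0],1],[[0,0,0],[0,0,0],1],[[0,0,0],[0,0,0],1]]';python3 -c "
from h import *
rows([.6391,.1984,.1024],0)"
```

```text
clock: 23.25
eef_pos: [0.6403, 0.1989, 0.1196]
tool_rot: [0.709, 0.705, 0.001, 0.0]
ft_force: [-0.1, -0.1, 0.2]
grip_width: 0.0436
grasp_force: 61.4
tcp [0.6403 0.1989 0.1196] t 23.25 shift m [-0.0005 -0.0013  0.0172] units [-0.0017 -0.0043  0.0572]
y-yaw deg -0.28 q6 1.877
turn z deg -0.28 units -0.0008
tool z [ 1.8e-03  5.0e-04 -1.0e+00]
```

```bash
{ python3 -m inch '[[[0,0,0],[-0.0017,-0.0043,0.02],1],[[0,0,0],[0,0,0.01],1],[[0,0,0],[0,0,0],1]]'; python3 -m inch '[[[0,0,0],[0,0,0.01],1],[[0,0,0],[0,0,0],1]]'; python3 -m inch '[[[0,0,0],[0,0,0.008],1],[[0,0,0],[0,0,0],1]]';python3 -m inch '[[[0,0,0],[0,0,0.004],1],[[0,0,0],[0,0,0],1]]'; } | grep -E "eef|ft_"
```

```text
eef_pos: [0.6381, 0.1989, 0.109]
ft_force: [0.6, -1.1, -1.4]
eef_pos: [0.6381, 0.1991, 0.1057]
ft_force: [-0.2, 0.3, -1.8]
eef_pos: [0.6381, 0.1992, 0.1032]
ft_force: [0.0, 0.1, -2.0]
eef_pos: [0.6384, 0.1992, 0.1026]
ft_force: [0.1, -0.2, -0.9]
```

```bash
{ python3 -m inch '[[[0,0,0],[0,0,0.004],1],[[0,0,0],[0,0,0],1]]'; python3 -m inch '[[[0,0,0],[0,0,0.004],1],[[0,0,0],[0,0,0],1]]'; } | grep -E "eef|ft_"
```

```text
eef_pos: [0.6384, 0.1992, 0.1025]
ft_force: [-3.4, -1.4, 5.1]
eef_pos: [0.6385, 0.1993, 0.1024]
ft_force: [-4.6, -1.5, 8.7]
```

Seated at the predicted height. Releasing. I have one picture view left, so I'll measure the seal and the blue driver with image code.

```bash
python3 -m inch '[[[0,0,0],[0,0,-0.006],0],[[0,0,0],[0,0,0],-1],[[0,0,0],[0,0,0],-1],[[0,0,0],[0,0,0],-1],[[0,0,0],[0,0,0],-1],[[0,0,0],[0,0,-0.03],-1],[[0,0,0],[0,0,-0.08],-1],[[0,0,0],[0,0,-0.1],-1],[[0,0,0],[0,0,-0.1],-1],[[0,0,0],[0,0,-0.1],-1]]' && python3 -m inch '[[[0,0,0],[-0.05,0,-0.06],-1],[[0,0,0],[-0.1,0,0],-1],[[0,0,0],[-0.08,0,0],-1],[[0,0,0],[0,0,0],-1],[[0,0,0],[0,0,0],-1]]'
cat >> h.py <<'E'
def blue(c,n=3):
    """blobs of saturated blue: list of (area, hull ellipse)"""
    h=cv2.cvtColor(c["img"],cv2.COLOR_RGB2HSV); m=cv2.inRange(h,(108,110,50),(128,255,255))
    k=[q for q in cv2.findContours(m,cv2.RETR_EXTERNAL,cv2.CHAIN_APPROX_NONE)[0] if len(q)>15]
    k.sort(key=cv2.contourArea,reverse=True)
    return [(cv2.contourArea(q),cv2.fitEllipse(cv2.convexHull(q)),cv2.boundingRect(q)) for q in k[:n]]
E
python3 - <<'E'
from h import *
rows([.597,-.15,.25],0)
c=vision.camera("wrist")
for b in blue(c): print(np.round(b[0]),np.round(b[1][0],1),np.round(b[1][1],1),b[2],ray(c,b[1][0],.111).round(4))
c2=vision.camera("top")
for b in blue(c2,6): print(np.round(b[0]),np.round(b[1][0],1),np.round(b[1][1],1),b[2],ray(c2,b[1][0],.111).round(4))
E
```

```text
clock: 25.17
eef_pos: [0.6381, 0.1991, 0.2266]
tool_rot: [0.708, 0.706, -0.0, -0.0]
ft_force: [1.3, 0.3, -0.2]
grip_width: 0.0853
grasp_force: 0.0
clock: 25.58
eef_pos: [0.6383, 0.1288, 0.2437]
tool_rot: [0.709, 0.705, 0.0, 0.0]
ft_force: [-0.2, 1.2, -0.2]
grip_width: 0.0855
grasp_force: 0.0
tcp [0.6383 0.1288 0.2437] t 25.58 shift m [-0.2791 -0.0396 -0.0064] units [-0.9303 -0.132  -0.0214]
y-yaw deg -0.34 q6 1.776
turn z deg -0.34 units -0.001
tool z [ 9.e-04  4.e-04 -1.e+00]
2939.0 [323.7 122.6] [61. 63.] (293, 92, 62, 63) [[0.6389 0.1995 0.111 ]]
1310.0 [ 899.2 -173.5] [222.8 865.1] (540, 0, 100, 89) [[0.9354 0.3423 0.111 ]]
500.0 [448.  197.6] [24.9 27.8] (435, 186, 26, 26) [[ 0.5799 -0.2278  0.111 ]]
```

The seal reads near circular at (323.7,122.6), so the bearing lies level at (0.6389,0.1995), matching the placing. Next, the blue driver.

```bash
python3 -m inch '[[[0,0,0],[-0.0876,-0.0098,0],-1],[[0,0,0],[-0.0876,-0.0098,0],-1],[[0,0,0],[-0.0876,-0.0098,0],-1],[[0,0,0],[-0.0876,-0.0098,0],-1],[[0,0,0],[-0.0876,-0.0098,0],-1],[[0,0,0],[-0.0876,-0.0098,0],-1],[[0,0,0],[-0.0876,-0.0098,0],-1]]' >/dev/null && python3 -m inch '[[[0,0,0],[-0.0876,-0.0098,0],-1],[[0,0,0],[-0.0876,-0.0098,0],-1],[[0,0,0],[-0.0876,-0.0098,0],-1],[[0,0,0],[-0.0876,-0.0098,0],-1],[[0,0,0],[-0.0876,-0.0098,0],-1],[[0,0,0],[-0.0876,-0.0098,0],-1],[[0,0,0],[-0.0876,-0.0098,0],-1],[[0,0,0],[0,0,0],-1],[[0,0,0],[0,0,0],-1],[[0,0,0],[0,0,0],-1]]'
python3 - <<'E'
from h import *
rows([.597,-.239,.05],0)
c=vision.camera("wrist")
for b in blue(c,5): print(np.round(b[0]),np.round(b[1][0],1),np.round(b[1][1],1),b[2],ray(c,b[1][0],.095).round(4),ray(c,b[1][0],.040).round(4))
p=proj(c,[[.597,-.239,.05]])[0].astype(int); u,v=max(p[0]-160,0),max(p[1]-120,0); print(u,v)
over(c,[(.597,-.239,.095,.0115),(.597,-.239,.04,.0225)],"w11",(u,v,u+320,v+240),2.5)
E
```

```text
clock: 27.1
eef_pos: [0.596, -0.2365, 0.2425]
tool_rot: [0.708, 0.706, 0.0, -0.0]
ft_force: [-0.4, 0.2, -0.1]
grip_width: 0.0855
grasp_force: 0.0
tcp [ 0.596  -0.2365  0.2425] t 27.1 shift m [-0.0026  0.0011  0.1925] units [-0.0088  0.0036  0.6416]
y-yaw deg -0.14 q6 1.195
turn z deg -0.14 units -0.0004
tool z [-4.e-04  8.e-04 -1.e+00]
2252.0 [322.1 213.9] [52.1 58.3] (296, 186, 53, 59) [[ 0.5949 -0.2284  0.095 ]] [[ 0.5945 -0.2417  0.04  ]]
165 93
```

View pics/w11.png

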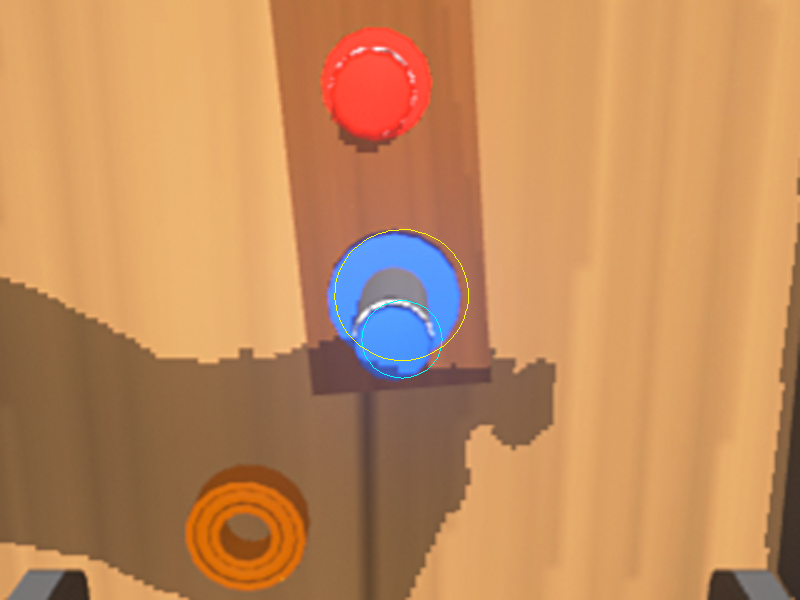

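The blue driver (disc centre (394,298), top (395,337) in the crop) stands at the end of the rack next to the red one. It's at about (0.595,-0.2392).

```bash
python3 -m inch '[[[0,0,0],[-0.009,-0.0033,0.05],-1],[[0,0,0],[0,0,0.09],-1],[[0,0,0],[0,0,0.09],-1],[[0,0,0],[0,0,0.09],-1],[[0,0,0],[0,0,0.09],-1],[[0,0,0],[0,0,0.09],-1],[[0,0,0],[0,0,0.09],-1],[[0,0,0],[0,0,0.04],-1],[[0,0,0],[0,0,0.018],-1],[[0,0,0],[0,0,0],-1]]' && python3 -m inch '[[[0,0,0],[0,0,0],-1],[[0,0,0],[0,0,0],1],[[0,0,0],[0,0,0],1],[[0,0,0],[0,0,0],1],[[0,0,0],[0,0,0],1],[[0,0,0],[0,0,0],1],[[0,0,0],[0,0,0],1],[[0,0,0],[0,0,0],1],[[0,0,0],[0,0,0],1],[[0,0,0],[0,0,0],1]]' && python3 -m inch '[[[0,0,0],[0,0,0],1],[[0,0,0],[0,0,0],1],[[0,0,0],[0,0,0],1],[[0,0,0],[0,0,0],1]]'
```

```text
clock: 27.98
eef_pos: [0.594, -0.2384, 0.0469]
tool_rot: [0.708, 0.707, -0.001, -0.002]
ft_force: [0.6, -0.2, 0.1]
grip_width: 0.0856
grasp_force: 0.0
clock: 28.82
eef_pos: [0.595, -0.2406, 0.0491]
tool_rot: [0.708, 0.706, 0.0, 0.001]
ft_force: [-0.5, 0.2, 3.4]
grip_width: 0.0217
grasp_force: 58.7
clock: 29.15
eef_pos: [0.595, -0.2406, 0.0491]
tool_rot: [0.708, 0.706, 0.0, 0.001]
ft_force: [-1.8, 0.1, 5.9]
grip_width: 0.0217
grasp_force: 58.7
```

```bash
python3 -m inch '[[[0,0,0],[0,0,-0.03],1],[[0,0,0],[0,0,-0.07],1],[[0,0,0],[0,0,-0.1],1],[[0,0,0],[0,0,-0.1],1],[[0,0,0],[0,0,-0.1],1],[[0,0,0],[0,0,-0.1],1],[[0,0,0],[0,0,-0.07],1],[[0,0,0],[0,0,0],1]]' && python3 -m inch '[[[0,0,0],[0.05,0.005,0],1],[[0,0,0],[0.088,0.0088,0],1],[[0,0,0],[0.088,0.0088,0],1],[[0,0,0],[0.088,0.0088,0],1],[[0,0,0],[0.088,0.0088,0],1],[[0,0,0],[0.088,0.0088,0],1],[[0,0,0],[0.088,0.0088,0],1],[[0,0,0],[0.088,0.0088,0],1],[[0,0,0],[0.088,0.0088,0],1]]' && python3 -m inch '[[[0,0,0],[0.088,0.0088,0],1],[[0,0,0],[0.088,0.0088,0],1],[[0,0,0],[0.088,0.0088,0],1],[[0,0,0],[0.088,0.0088,0],1],[[0,0,0],[0.088,0.0088,0],1],[[0,0,0],[0.088,0.0088,0],1],[[0,0,0],[0.088,0.0088,0],1],[[0,0,0],[0.06,0.006,0],1],[[0,0,0],[0,0,0],1],[[0,0,0],[0,0,0],1]]' && python3 -m inch '[[[0,0,0],[0,0,0],1],[[0,0,0],[0,0,0],1]]'
python3 - <<'E'
from h import *
rows([.6388,.1985,.14],0)
z=telemetry.get_obs()["eef_pos"][2]
c=vision.camera("wrist")
for b in blue(c,5): print(np.round(b[0]),np.round(b[1][0],1),np.round(b[1][1],1),b[2],ray(c,b[1][0],z-.0261+.072).round(4),ray(c,b[1][0],z-.0261+.017).round(4),ray(c,b[1][0],.111).round(4))
E
```

```text
clock: 29.82
eef_pos: [0.5968, -0.2411, 0.2253]
tool_rot: [0.708, 0.706, 0.002, 0.004]
ft_force: [0.6, -0.8, -0.2]
grip_width: 0.0216
grasp_force: 58.8
clock: 30.57
eef_pos: [0.6164, -0.012, 0.2168]
tool_rot: [0.708, 0.706, -0.002, -0.002]
ft_force: [0.1, 0.1, -1.8]
grip_width: 0.0218
grasp_force: 58.8
clock: 31.4
eef_pos: [0.6374, 0.1901, 0.2166]
tool_rot: [0.707, 0.707, -0.002, -0.001]
ft_force: [0.4, -0.8, -0.9]
grip_width: 0.0215
grasp_force: 58.8
clock: 31.57
eef_pos: [0.6384, 0.1877, 0.2184]
tool_rot: [0.709, 0.706, -0.001, -0.0]
ft_force: [0.0, 0.3, -1.6]
grip_width: 0.0221
grasp_force: 58.8
tcp [0.6384 0.1877 0.2184] t 31.57 shift m [0.0109 0.0005 0.0784] units [0.0363 0.0017 0.2613]
y-yaw deg -0.25 q6 1.861
turn z deg -0.25 units -0.0007
tool z [-2.1e-03 -8.0e-04 -1.0e+00]
4585.0 [323.9 400.8] [74.5 81.5] (283, 363, 83, 76) [[0.6388 0.1895 0.2643]] [[0.6385 0.1463 0.2093]] [[0.6379 0.0691 0.111 ]]
3344.0 [323.7 310.9] [108.8 110.9] (269, 256, 110, 61) [[0.6389 0.2169 0.2643]] [[0.6386 0.1892 0.2093]] [[0.638  0.1396 0.111 ]]
2841.0 [324.7 222.7] [59.6 62.3] (294, 193, 62, 60) [[0.6392 0.2402 0.2643]] [[0.6391 0.2257 0.2093]] [[0.639  0.1997 0.111 ]]
2316.0 [605.2  86.6] [165.5 189.1] (546, 0, 94, 172) [[0.6998 0.2703 0.2643]] [[0.734  0.2727 0.2093]] [[0.795  0.2771 0.111 ]]
```

The wrist view sees the driver's top at (323.9,400.8) and disc centre lined up, so it's upright, and the seal at (0.639,0.1997). I need +10.3 mm in y, then down.

```bash
python3 -m inch '[[[0,0,0],[0.0343,0.001,0],1],[[0,0,0],[0,0,0.08],1],[[0,0,0],[0,0,0.08],1],[[0,0,0],[0,0,0.06],1],[[0,0,0],[0,0,0.02],1],[[0,0,0],[0,0,0],1],[[0,0,0],[0,0,0],1],[[0,0,0],[0,0,0],1]]'
python3 - <<'E'
from h import *
rows([.6387,.198,.1301],0)
z=telemetry.get_obs()["eef_pos"][2]
c=vision.camera("wrist")
for b in blue(c,3): print(np.round(b[0]),np.round(b[1][0],1),b[2],ray(c,b[1][0],z-.0261+.072).round(4),ray(c,b[1][0],z-.0261+.017).round(4))
E
```

```text
clock: 32.28
eef_pos: [0.6405, 0.1991, 0.1493]
tool_rot: [0.708, 0.706, 0.001, 0.001]
ft_force: [-0.4, -1.0, -1.7]
grip_width: 0.0217
grasp_force: 58.9
tcp [0.6405 0.1991 0.1493] t 32.28 shift m [-0.0011 -0.0018  0.0192] units [-0.0038 -0.0061  0.0641]
y-yaw deg -0.22 q6 1.876
turn z deg -0.22 units -0.0006
tool z [ 0.003  0.001 -1.   ]
4588.0 [323.9 401. ] (283, 363, 83, 77) [[0.6407 0.2009 0.1952]] [[0.6406 0.1578 0.1402]]
3932.0 [324.5 318.3] (269, 247, 110, 70) [[0.6409 0.2262 0.1952]] [[0.641  0.1974 0.1402]]
3605.0 [625.1 115.9] (600, 0, 40, 208) [[0.7075 0.2756 0.1952]] [[0.7452 0.2747 0.1402]]
```

```bash
{ python3 -m inch '[[[0,0,0],[-0.0038,-0.0055,0.01],1],[[0,0,0],[0,0,0.015],1],[[0,0,0],[0,0,0],1],[[0,0,0],[0,0,0],1]]'; python3 -m inch '[[[0,0,0],[0,0,0.012],1],[[0,0,0],[0,0,0],1]]'; python3 -m inch '[[[0,0,0],[0,0,0.01],1],[[0,0,0],[0,0,0],1]]';python3 -m inch '[[[0,0,0],[0,0,0.008],1],[[0,0,0],[0,0,0],1]]'; } | grep -E "eef|ft_|tool"
```

```text
eef_pos: [0.6374, 0.1976, 0.1396]
tool_rot: [0.708, 0.706, -0.0, -0.0]
ft_force: [-0.0, -0.0, -1.6]
eef_pos: [0.6374, 0.1976, 0.1356]
tool_rot: [0.708, 0.706, -0.0, -0.0]
ft_force: [-0.2, 0.1, -2.2]
eef_pos: [0.6374, 0.1976, 0.1326]
tool_rot: [0.708, 0.706, -0.0, -0.0]
ft_force: [-1.1, -0.9, -1.4]
eef_pos: [0.6375, 0.1976, 0.1304]
tool_rot: [0.708, 0.706, -0.0, -0.0]
ft_force: [-0.7, 0.8, -1.4]
```

```bash
{ python3 -m inch '[[[0,0,0],[0,0.003,0.004],1],[[0,0,0],[0,0,0],1]]'; python3 -m inch '[[[0,0,0],[0,0,0.004],1],[[0,0,0],[0,0,0],1]]'; python3 -m inch '[[[0,0,0],[0,0,0.004],1],[[0,0,0],[0,0,0],1]]'; } | grep -E "eef|ft_|tool"
```

```text
eef_pos: [0.6386, 0.1977, 0.1302]
tool_rot: [0.708, 0.706, 0.0, -0.0]
ft_force: [-1.6, -1.0, 1.8]
eef_pos: [0.6386, 0.1978, 0.1301]
tool_rot: [0.708, 0.706, 0.001, 0.0]
ft_force: [-3.9, -1.0, 4.4]
eef_pos: [0.6386, 0.1978, 0.1301]
tool_rot: [0.708, 0.706, 0.001, 0.0]
ft_force: [-4.2, -0.9, 10.9]
```

Seated at exactly 0.1301. Release, rise straight up, then verify numerically that the driver is upright and at the right height.

```bash
python3 -m inch '[[[0,0,0],[0,0,-0.006],0],[[0,0,0],[0,0,0],-1],[[0,0,0],[0,0,0],-1],[[0,0,0],[0,0,0],-1],[[0,0,0],[0,0,0],-1],[[0,0,0],[0,0,0],-1],[[0,0,0],[0,0,0],-1],[[0,0,0],[0,0,-0.06],-1],[[0,0,0],[0,0,-0.1],-1],[[0,0,0],[0,0,-0.1],-1]]' && python3 -m inch '[[[0,0,0],[0,0,-0.08],-1],[[0,0,0],[-0.08,0,0],-1],[[0,0,0],[-0.08,0,0],-1],[[0,0,0],[-0.06,0,0],-1],[[0,0,0],[0,0,0],-1],[[0,0,0],[0,0,0],-1]]'
python3 - <<'E'
from h import *
c=vision.camera("wrist")
print(proj(c,[[.6388,.1995,.176],[.6388,.1995,.121]]).round(1))
for b in blue(c,3): print(np.round(b[0]),np.round(b[1][0],1),np.round(b[1][1],1),b[2],ray(c,b[1][0],.176).round(4),ray(c,b[1][0],.121).round(4))
for n in ("scene","top"):
    c=vision.camera(n); print(n,proj(c,[[.6388,.1995,.176],[.6388,.1995,.121]]).round(1).tolist())
    for b in blue(c,6): print(np.round(b[0]),np.round(b[1][0],1),b[2])
E
```

```text
clock: 34.5
eef_pos: [0.6376, 0.1974, 0.2062]
tool_rot: [0.708, 0.706, -0.002, -0.001]
ft_force: [0.8, -0.2, 0.3]
grip_width: 0.0854
grasp_force: 0.0
clock: 35.0
eef_pos: [0.6385, 0.1307, 0.2312]
tool_rot: [0.709, 0.705, 0.0, -0.0]
ft_force: [-0.9, -0.6, 0.3]
grip_width: 0.0853
grasp_force: 0.0
[[323.2 131.8]
 [323.4 127.1]]
4570.0 [323.5 129.2] [75.9 78.7] (286, 90, 76, 79) [[0.6389 0.2006 0.176 ]] [[0.6389 0.1983 0.121 ]]
1366.0 [725.4 -53.2] [161.3 432.3] (549, 0, 91, 91) [[0.8002 0.2697 0.176 ]] [[0.8448 0.2865 0.121 ]]
scene [[487.0, 148.2], [478.8, 171.9]]
1980.0 [596.2 240.5] (550, 199, 90, 83)
236.0 [476.4 173.8] (464, 164, 26, 21)
94.0 [484.9 149.6] (479, 145, 13, 10)
top [[176.5, 144.2], [184.8, 153.8]]
```

Both views agree: the driver is upright, at seated height, and centred on the bearing. The arm is clear. Handing in.

```bash
python3 -c "
from workcell import workorder
print(workorder.job_done())"
```

```text
the job is handed in; nothing more can be done
None
```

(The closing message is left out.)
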